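Dispense one toy wheel and slide it onto the round mat

ROBOT

A 6-joint arm with a two-finger parallel gripper is mounted at the origin on the work surface. World frame = base frame: x ahead of the robot, y to its left, z up, the work surface at z = 0. Lengths are in m, angles in rad, forces in N, time in s.
With the tool pointing down it reaches from about 0.35 to 0.775 m from the base axis. Payload 7.3 kg.
Tool frame: the origin (TCP) lies on the centre line of the jaws, within the pads' length; the fingertips stand 11 mm ahead of it and the grasp point (between the pads) lies 8 mm behind it; z points along the fingers, y is the direction in which the jaws open and shut (so a half turn about z gives the same grasp; the last joint's range is limited). The gripper opens to 92 mm and grips with 3 to 60 N. Pads are 19 mm wide; open, the fingers measure 130 mm over their backs; the gripper's body (75 mm by 190 mm) begins 47 mm behind the grasp point.
Start: joints at [1.147, 0.342, 1.524, -0, 1.275, -0.146], TCP at [0.144, 0.505, 0.238] pointing down, gripper open.
Joint ranges: [-2.53, 2.53], [-0.77, 2.02], [0.04, 2.7], [-1, 4.14], [0.28, 2.66], [-3.11, 3.11]. Speed limits (rad/s): [2.57, 2.57, 3.14, 3.14, 3.14, 3.14].

INTERFACE

Orientations are given as [roll, pitch, yaw] about the fixed x, y, z axes, in that order (R = Rz(yaw) Ry(pitch) Rx(roll)).
In Python, from cell import robot gives the robot as it stands.
- The arm moves only by the tool jog_arm, never from a script. Its argument "deltas" is one flat list of numbers, 6 for each row, row after row: the shift along the world's x, y, z in units of 0.1 m (1.0 is 0.1 m), then the turn, a rotation vector about the world's x, y, z in units of 90 degrees (1.0 is 90 degrees). A call has 1 to 5 rows; each row is the pose to reach, as a shift and turn from the pose commanded when the call began; what a row does not reach only later rows make up. A row lasts 1/12 s, in which the tool goes at most 41.7 mm and 7.16 degrees, less where a joint would pass 70% of its speed; a pose out of reach is approached as far as the arm can. A call with a number of a shift or a turn outside -1 to 1 is refused whole. A call with a gripper value outside its range is refused whole. "claw" is the opening, from 0 (shut) to 1 (fully open), set as the call begins (left out, the last holds). The fingers move at their own pace and stop on an object; "newtons" is the grip in N (left out, the last holds). Time passes only in rows, so rows that repeat a pose let the fingers close. It gives the time, the measured TCP pose, the force and the opening at its end, in the units of the state.
- robot.observe(): the state, without advancing time (a new reading comes with each control period).
- robot.read_camera(name): name is "side" or "top"; returns the picture (384x512x3 uint8, red, green, blue); there is no depth.
- robot.camera_params(name): a dict with "fx", "fy", "cx", "cy" (pixels), "R" (3x3) and "t" (3): a world point X has camera coordinates R X + t. Camera axes: x right, y down, z forward; pixel columns grow to the right and rows downward; lengths in m; the calibration is good to about 2 mm. A picture is of the moment at which its call begins. camera_params takes no time and is no camera call.
- robot.hand_in(): hands the job in, once; it reports no verdict.
The state is a dict: "time": time; "qpos": joint angles; "qvel": joint speeds; "joint_efforts": joint torques, N m; "tool_pos": TCP position; "tool_rot": TCP orientation; "contact_force": force on the tool from outside, world axes, zero at the start; "torque": the same for the moment, N m; "opening": finger opening in m.
Only numpy, scipy, OpenCV 4.12 (cv2) and the standard library are available. Lean on these libraries where they do the work, as an engineer would, in place of code of your own. Each camera call takes 0.05 s, during which the arm holds its last target. There are 200 camera calls.

TASK

Press the plunger of the wheel dispenser all the way down once, so that a single wooden wheel comes out, and let the plunger come back up. Then push that wheel along the bench until it lies flat, wholly on the round rubber mat. Do not lift or tip the wheel, leave the other wheels in the magazine, and do not disturb the other things on the bench.

Things in the scene. Friction and masses are not known exactly. Their poses are not given: they have to be found in the camera images.
- dispenser: Fixed plywood wheel dispenser. Origin on the bench under the axis of its stack of wheels; +x is the way wheels come out, z up. Stack holder: two cheeks (x -28 to 28, |y| 27 to 39, 56 mm high), thin steel rods in front (58 mm high) over an open gate 20 mm high. Behind it a housing (x -129 to -33, |y| up to 33, 52 mm high), the plunger on top at x -78, y 0.
- plunger (a joint): Stroke of the plunger in m: 0 = up (rest), 0.034 = fully down. It moves straight down, springs back by itself when released in about a second, and needs about 3 N at the start of the stroke and 8 to 12 N when fully down. Every full stroke ejects one wheel.
- plunger_top (a point): Centre of the top face of the plunger's black round cap (38 mm diameter, 12 mm thick); 116 mm above the bench when up, 82 mm when fully down.
- outlet (a point): Point on the bench, 90 mm in front of the magazine axis, where the centre of the ejected wheel stands after a full press. A pusher bar inside (22 mm wide, 15 mm high) moves forward 2.7 mm for each 1 mm of plunger stroke and shoves the bottom wheel out over the bench.
- wheel1_center (a point): Centre (8 mm above its underside) of the bottom wheel in the stack, the one that is ejected: a plain light-wood disc 50 mm in diameter, 16 mm thick, about 22 g, lying flat on the bench, with a small dark axle mark on top. It slides flat on the bench when pushed at its rim.
- round_mat: Round black rubber mat, 100 mm in diameter, under 2 mm thin, fixed flat in the bench (a sliding wheel meets no step and stays at bench height). Origin at its centre. It may be on either side of the dispenser.
- square_mat: Square black rubber mat, 90 mm a side, under 2 mm thin, fixed flat on the bench on the other side of the dispenser; not the goal. Origin at its centre.
- finial: Bystander: small dark turned finial standing upright beyond the outlet, 32 mm across, 60 mm high; origin under its centre.
- wax_jar: Bystander: amber glass jar, 56 mm across, 50 mm high; origin under its centre.
- wood_ring: Bystander: wooden ring lying flat, 70 mm across, 22 mm high; origin under its centre.
- glue_bottle: Bystander: white glue bottle, 60 mm across, 150 mm high; origin under its centre.
- turned_bowl: Bystander: dark wooden bowl, 130 mm across, 50 mm high; origin under its centre.
- gouge: Bystander: turning gouge lying on the bench, 370 mm long, blade along its +x (160 mm), handle along -x (210 mm); origin on the bench under the joint of blade and handle.
- mallet: Bystander: carver's mallet standing on its head, 70 mm across, 210 mm high; origin under its centre.
- wheel2_center (a point): Centre of wheel 2 counted from the bottom of the stack at the start, same size as the bottom one; it must stay in the magazine, where the stack comes down by one wheel (16 mm) after the press.
- wheel3_center (a point): Centre of wheel 3 counted from the bottom of the stack at the start, same size as the bottom one; it must stay in the magazine, where the stack comes down by one wheel (16 mm) after the press.
- wheel1: The same bottom wheel; origin at the centre of its underside.
Things that resemble listed ones, but are neither listed nor needed, are in the scene too. Leave any red or yellow look-alike of the dispenser alone.

How it is judged:
On the way, in this order (a step that is already met when the one before it is completed fails the run):
1. the plunger is pressed down (30 of its 34 mm or more) and the bottom wheel stands outside the gate (value of joint plunger above 0.03 m and x of wheel1_center in the frame of dispenser above 0.07 m), for 0.05 s.
2. the plunger has sprung back up while the wheel lies on the bench (value of joint plunger below 0.004 m and height (world z) of wheel1_center below 0.011 m), for 0.05 s.
3. the wheel lies wholly on the round mat (horizontal distance between wheel1_center and round_mat below 0.026 m), for 0.2 s.
At the end, for the whole second after the job is handed in: The ejected wheel lies flat, still and wholly on the round mat (centres within 26 mm), the plunger is up (within 4 mm), and the two other wheels are in the magazine (within 12 mm of its axis) (all of step 2 and horizontal distance between wheel1_center and round_mat below 0.026 m and angle between wheel1_center's own z axis and vertical below 0.1 rad and linear speed of wheel1 below 0.01 m/s and horizontal distance between each of wheel2_center, wheel3_center and dispenser below 0.012 m); the robot touches nothing.
It fails at once if the ejected wheel is lifted off the bench (by more than 10 mm) or tipped (by more than 0.4 rad) (height (world z) of wheel1_center above 0.018 m or angle between wheel1_center's own z axis and vertical above 0.4 rad).
It fails at once if a second wheel leaves the magazine, through the gate or from the top (horizontal distance between any of wheel2_center, wheel3_center and dispenser above 0.02 m or height (world z) of wheel2_center above 0.039 m or height (world z) of wheel3_center above 0.055 m).
It fails at once if a bystander is moved by more than 20 mm (distance of any of finial, wax_jar, wood_ring, glue_bottle, turned_bowl, gouge, mallet from where it was at the start of the episode above 0.02 m).
It also fails if it takes over 56 s, if anything falls off the work surface, if the arm or the gripper's body presses on something with over 40 N, if the wrist force passes 120 N, or if a joint passes its speed limit or range.

## Working session

There is one attempt and no reset: what is moved stays moved. The work goes in short steps, Python scripts to look and compute and a tool call to move; the robot and the scene stay as the last step left them, time stands still between calls to the robot, and variables do not carry over. Pictures are saved under pics/ and viewed, about 8 in all and at most 12, crops included, and the job is handed in when it is done.

Besides the shell and the picture viewer there is one more tool, called after "Emit:" as a command line: name --argument value ..., lists and objects as JSON in quotes. jog_arm: Moves the arm, as the interface text tells. Its arguments: {"type":"object","properties":{"deltas":{"type":"array","items":{"type":"number"}},"claw":{"type":"number"},"newtons":{"type":"number"}},"required":["deltas"]}

```bash
mkdir -p pics
cat > h.py <<'E'
import numpy as np, cv2
from cell import robot
def ray(cam,u,v,z):
    p=robot.camera_params(cam);R=np.array(p["R"]);t=np.array(p["t"])
    d=R.T@np.array([(u-p["cx"])/p["fx"],(v-p["cy"])/p["fy"],1]);c=-R.T@t
    return c+d*(z-c[2])/d[2]
def proj(cam,X):
    p=robot.camera_params(cam);c=np.array(p["R"])@np.array(X)+np.array(p["t"])
    return p["fx"]*c[0]/c[2]+p["cx"],p["fy"]*c[1]/c[2]+p["cy"]
def snap(cam,name,box=None,s=1):
    im=robot.read_camera(cam)[:,:,::-1].copy()
    cv2.imwrite(f"pics/{name}_raw.png",im)
    o=im if box is None else im[box[1]:box[3],box[0]:box[2]]
    cv2.imwrite(f"pics/{name}.png",cv2.resize(o,None,fx=s,fy=s,interpolation=cv2.INTER_CUBIC)); return im
E
python3 - <<'E'
from h import *
snap("top","t0",s=1.5);snap("side","s0",s=1.5)
for c in("top","side"):
    p=robot.camera_params(c);print(c,p["fx"],-np.array(p["R"]).T@p["t"],np.round(p["R"],2).tolist())
E
```

```text
top 349.83446997750366 [ 0.33808317 -0.00567481  1.2558461 ] [[-0.02, -1.0, 0.01], [-0.98, 0.02, -0.18], [0.18, -0.01, -0.98]]
side 380.1958342500534 [ 0.31179851 -0.81277781  0.67048902] [[0.96, -0.28, 0.01], [-0.15, -0.56, -0.82], [0.23, 0.78, -0.58]]
```

View pics/t0.png

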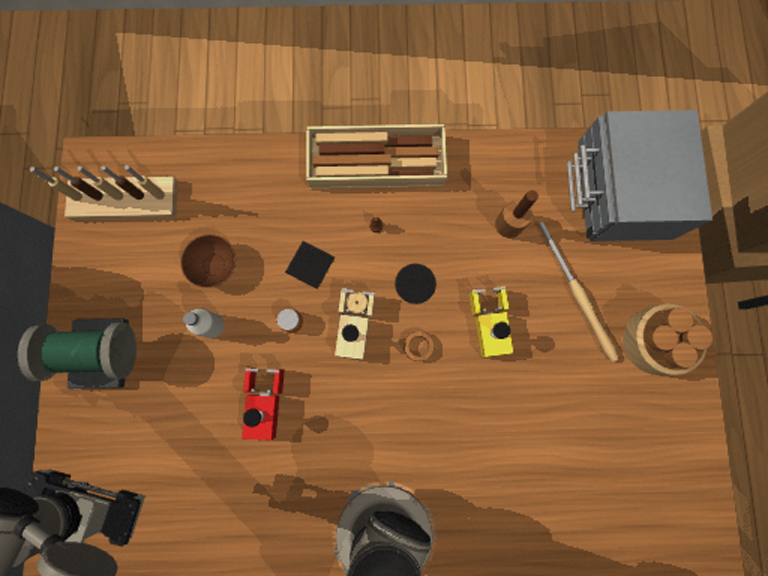

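View pics/s0.png

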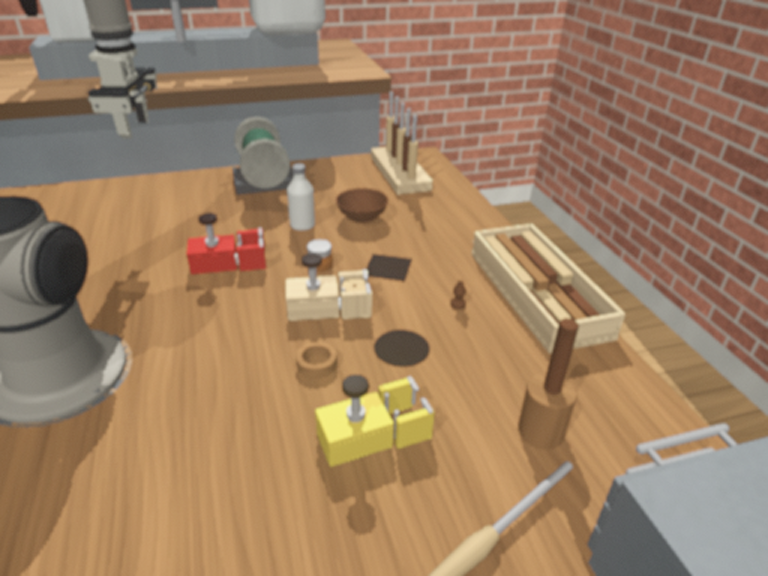

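The top view shows the plywood dispenser near (355,325), its cap at (350,333), its stack at (357,301) and its outlet facing up the picture (+x). The round mat is at (415,284), on the −y side. The finial is at (376,225), the ring at (420,345) and the jar at (288,320), in 1.5x pixels. The side view agrees.

Run:
```python
from h import *
def blob(cam,im,cx,cy,r,th,show=1):
    g=im.max(axis=2);m=np.zeros_like(g);x0,y0=int(cx-r),int(cy-r)
    m[y0:y0+2*r,x0:x0+2*r]=(g[y0:y0+2*r,x0:x0+2*r]<th)*255
    n,l,s,c=cv2.connectedComponentsWithStats(m)
    i=1+np.argmax(s[1:,4]);return c[i],s[i]
T=cv2.imread("pics/t0_raw.png");S=cv2.imread("pics/s0_raw.png")
for cam,im,k,z in(("top",T,(415/1.5,284/1.5,20),0.001),("side",S,(402/1.5,347/1.5,24),0.001),("top",T,(350/1.5,333/1.5,11),.113),("side",S,(312/1.5,260/1.5,9),.112)):
    c,s=blob(cam,im,*k,50);print(cam,c,s,ray(cam,*c,z).round(4))
# stack top axle mark
print("stack",ray("top",357/1.5,301/1.5,.048), "finial",ray("top",376/1.5,226/1.5,.03),"ring",ray("top",420/1.5,346/1.5,.011),"jar",ray("top",288/1.5,320/1.5,.05))
# ply housing mask top
hsv=cv2.cvtColor(T,cv2.COLOR_BGR2HSV)
m=((hsv[...,2]>190)&(hsv[...,1]<110)).astype(np.uint8)*255
m[:180]=0;m[245:]=0;m[:,:215]=0;m[:,255:]=0
n,l,s,c=cv2.connectedComponentsWithStats(m);i=1+np.argmax(s[1:,4])
r=cv2.minAreaRect(np.argwhere(m>0)[:,::-1].astype(np.float32));b=cv2.boxPoints(r)
print(s[i],b.round(1).tolist(),[ray("top",*q,.053)[:2].round(4).tolist() for q in b])
cv2.imwrite("pics/crop.png",np.hstack([cv2.resize(T[165:255,210:300],(540,540),interpolation=2)]))
```

```text
top [276.65977444 188.80451128] [264 176  26  26 532] [ 0.573  -0.0872  0.001 ]Traceback (most recent call last):
  File "<stdin>", line 9, in <module>
  File "<stdin>", line 6, in blob
    return _wrapfunc(a, 'argmax', axis=axis, out=out, **kwds)
    return bound(*args, **kwds)
ValueError: attempt to get argmax of an empty sequence
```

Run:
```python
from h import *
def blob(im,cx,cy,r,th):
    g=im.max(axis=2);m=np.zeros_like(g);x0,y0=int(cx-r),int(cy-r)
    m[y0:y0+2*r,x0:x0+2*r]=(g[y0:y0+2*r,x0:x0+2*r]<th)*255
    n,l,s,c=cv2.connectedComponentsWithStats(m)
    i=1+np.argmax(s[1:,4]);return c[i],s[i]
T=cv2.imread("pics/t0_raw.png");S=cv2.imread("pics/s0_raw.png")
for cam,im,k,z in(("top",T,(415/1.5,284/1.5,20),0.001),("side",S,(402/1.5,347/1.5,24),0.001),("top",T,(350/1.5,333/1.5,11),.113),("side",S,(312/1.5,260/1.5,9),.110)):
    c,s=blob(im,*k,70);print(cam,c.round(1),s,ray(cam,*c,z).round(4))
print("stack",ray("top",357/1.5,301/1.5,.048), "finial",ray("top",376/1.5,226/1.5,.03),"ring",ray("top",420/1.5,346/1.5,.011),"jar",ray("top",288/1.5,320/1.5,.05))
hsv=cv2.cvtColor(T,cv2.COLOR_BGR2HSV)
m=((hsv[...,2]>190)&(hsv[...,1]<110)).astype(np.uint8)*255
m[:180]=0;m[245:]=0;m[:,:215]=0;m[:,255:]=0
r=cv2.minAreaRect(np.argwhere(m>0)[:,::-1].astype(np.float32));b=cv2.boxPoints(r)
print(b.round(1).tolist(),[ray("top",*q,.053)[:2].round(4).tolist() for q in b])
cv2.imwrite("pics/crop.png",cv2.resize(T[165:255,210:300],(540,540),interpolation=2))
```

```text
top [276.6 188.7] [264 176  27  27 556] [ 0.5733 -0.087   0.001 ]Traceback (most recent call last):
  File "<stdin>", line 9, in <module>
  File "<stdin>", line 6, in blob
    return _wrapfunc(a, 'argmax', axis=axis, out=out, **kwds)
    return bound(*args, **kwds)
ValueError: attempt to get argmax of an empty sequence
```

```bash
cat >> h.py <<'E'
def blob(im,cx,cy,r,th):
    g=im.max(axis=2);m=np.zeros_like(g);x0,y0=int(cx-r),int(cy-r)
    m[y0:y0+2*r,x0:x0+2*r]=(g[y0:y0+2*r,x0:x0+2*r]<th)*255
    n,l,s,c=cv2.connectedComponentsWithStats(m)
    i=1+np.argmax(s[1:,4]);return c[i],s[i]
E
python3 - <<'E'
from h import *
T=cv2.imread("pics/t0_raw.png");S=cv2.imread("pics/s0_raw.png")
print(S[231,268],S[173,208],T[222,233])
for cam,im,k,z,th in(("top",T,(415/1.5,284/1.5,20),0.001,70),("side",S,(402/1.5,347/1.5,24),0.001,int(S[231,268].max())+25),("top",T,(350/1.5,333/1.5,11),.113,70),("side",S,(312/1.5,260/1.5,9),.110,int(S[173,208].max())+25)):
    c,s=blob(im,*k,th);print(cam,c.round(1),s,ray(cam,*c,z).round(4))
print("stack",ray("top",357/1.5,301/1.5,.048), "finial",ray("top",376/1.5,226/1.5,.03),"ring",ray("top",420/1.5,346/1.5,.011),"jar",ray("top",288/1.5,320/1.5,.05))
hsv=cv2.cvtColor(T,cv2.COLOR_BGR2HSV)
m=((hsv[...,2]>190)&(hsv[...,1]<110)).astype(np.uint8)*255
m[:180]=0;m[245:]=0;m[:,:215]=0;m[:,255:]=0
print(m.sum()//255)
if m.any():
    b=cv2.boxPoints(cv2.minAreaRect(np.argwhere(m>0)[:,::-1].astype(np.float32)))
    print(b.round(1).tolist(),[ray("top",*q,.053)[:2].round(4).tolist() for q in b])
cv2.imwrite("pics/crop.png",cv2.resize(T[165:255,210:300],(540,540),interpolation=2))
E
```

```text
[58 70 81] [ 90  94 103] [31 30 31]
top [276.6 188.7] [264 176  27  27 556] [ 0.5733 -0.087   0.001 ]
side [267.3 231.8] [250 221  36  23 637] [ 0.5709 -0.0911  0.001 ]
top [233.3 221.6] [228 217  11  10  90] [0.4461 0.0653 0.113 ]
side [207.5 173.6] [201 168  14  12 129] [0.4444 0.0633 0.11  ]
stack [0.52492143 0.052219   0.048     ] finial [0.71062654 0.00475192 0.03      ] ring [ 0.41986207 -0.09350809  0.011     ] jar [0.48371384 0.21176629 0.05      ]
486
[[221.60000610351562, 236.39999389648438], [227.1999969482422, 191.60000610351562], [248.8000030517578, 194.39999389648438], [243.1999969482422, 239.1999969482422]] [[0.4019, 0.1096], [0.5568, 0.0894], [0.5456, 0.0139], [0.3911, 0.0358]]
```

View pics/crop.png

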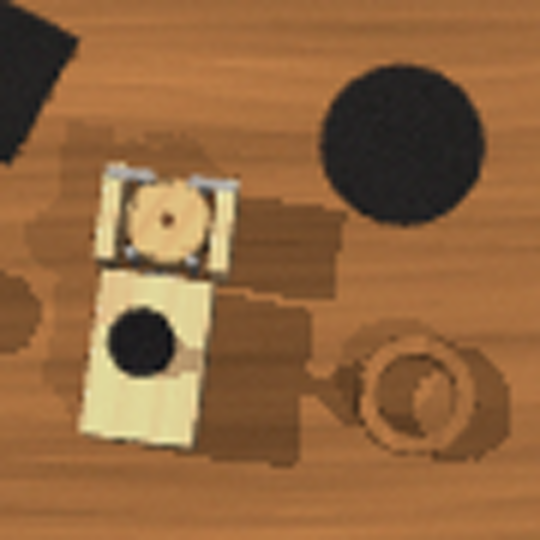

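The crop shows the wheel's axle mark at about (238,201.5) in the full image, with the cap, the housing and the round mat clear of each other.

- **Dispenser:** origin about (0.524, 0.052), yaw about −0.15.
- **Cap:** about (0.4455, 0.0645), which is 79 mm from the origin against 78 mm specified.
- **Mat:** about (0.572, −0.089).
- **Expected outlet:** about (0.613, 0.039).

Next I go to the plunger with the jaws shut.

Emit:
jog_arm --deltas '[0.2,-0.3,0,0,0,0,0.4,-0.6,0,0,0,0,0.6,-0.88,0,0,0,0]' --claw 0

```text
time: 0.35
tool_pos: [0.2039, 0.4155, 0.2371]
tool_rot: [-3.14, -0.0, 2.866]
contact_force: [1.0, -0.3, 0.4]
opening: 0.0766
```

Emit:
jog_arm --deltas '[0.2,-0.3,0,0,0,0,0.4,-0.6,0,0,0,0,0.6,-0.88,0,0,0,0]'

```text
time: 0.6
tool_pos: [0.2642, 0.3271, 0.2375]
tool_rot: [-3.141, -0.0, 2.864]
contact_force: [0.4, 1.5, -0.9]
opening: 0.0566
```

Emit:
jog_arm --deltas '[0.2,-0.3,0,0,0,0,0.4,-0.6,0,0,0,0,0.6,-0.88,0,0,0,0]'

```text
time: 0.85
tool_pos: [0.3243, 0.2391, 0.2376]
tool_rot: [-3.141, -0.0, 2.864]
contact_force: [1.4, 1.4, -0.1]
opening: 0.0362
```

Emit:
jog_arm --deltas '[0.2,-0.3,0,0,0,0,0.4,-0.6,0,0,0,0,0.6,-0.88,0,0,0,0]'

```text
time: 1.1
tool_pos: [0.3844, 0.1511, 0.2377]
tool_rot: [-3.142, -0.0, 2.864]
contact_force: [1.1, 0.8, 0.2]
opening: 0.0167
```

Emit:
jog_arm --deltas '[0.2,-0.3,0,0,0,0,0.4,-0.6,0,0,0,0,0.6,-0.88,0,0,0,0,0.6,-0.88,0,0,0,0]'

```text
time: 1.43
tool_pos: [0.4469, 0.0606, 0.2374]
tool_rot: [-3.14, 0.002, 2.859]
contact_force: [0.1, -1.0, 0.8]
opening: 0.0005
```

Emit:
jog_arm --deltas '[0,0.03,-0.35,0,0,0,0,0.03,-0.7,0,0,0,0,0.03,-1.0,0,0,0,0,0.03,-1.0,0,0,0]'

```text
time: 1.77
tool_pos: [0.4399, 0.0683, 0.133]
tool_rot: [-3.139, -0.011, 2.864]
contact_force: [-0.9, 0.2, -0.7]
opening: 0.0001
```

Run:
```python
from h import *
a=snap("side","s1",(150,110,300,230),4)
print(robot.observe()["tool_pos"])
```

```text
[0.44171179 0.06829595 0.13576806]
```

View pics/s1.png

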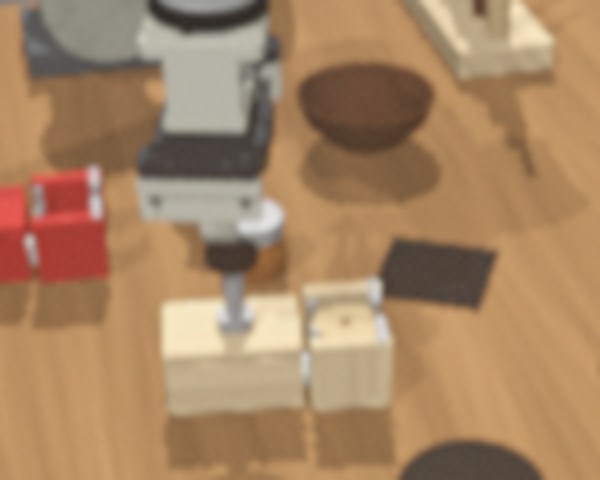

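The fingers are centred over the black cap, about 9 mm above it. Now I press.

Emit:
jog_arm --deltas '[0.02,-0.02,-0.1,0,0,0,0.02,-0.02,-0.2,0,0,0,0.02,-0.02,-0.28,0,0,0,0.02,-0.02,-0.36,0,0,0,0.02,-0.02,-0.43,0,0,0]'

```text
time: 2.23
tool_pos: [0.4476, 0.0661, 0.0974]
tool_rot: [3.141, 0.004, 2.864]
contact_force: [-1.9, -1.9, 9.9]
opening: 0.0006
```

Emit:
jog_arm --deltas '[0,0,-0.01,0,0,0,0,0,-0.02,0,0,0,0,0,-0.02,0,0,0,0,0,-0.02,0,0,0]'

```text
time: 2.57
tool_pos: [0.4475, 0.0661, 0.0955]
tool_rot: [3.141, 0.004, 2.864]
contact_force: [-1.5, -0.9, 6.5]
opening: 0.0007
```

Emit:
jog_arm --deltas '[0,0,-0.02,0,0,0,0,0,-0.03,0,0,0,0,0,-0.03,0,0,0,0,0,-0.03,0,0,0,0,0,-0.03,0,0,0]'

```text
time: 2.98
tool_pos: [0.4476, 0.0661, 0.0932]
tool_rot: [3.141, 0.005, 2.864]
contact_force: [-3.4, -1.7, 12.9]
opening: 0.0005
```

Run:
```python
from h import *
snap("side","s2",(170,130,320,250),4)
o=robot.observe();print(o["tool_pos"],o["contact_force"])
```

```text
[0.44760272 0.06609897 0.09316466] [-3.34423986 -1.22865196 13.03018698]
```

View pics/s2.png

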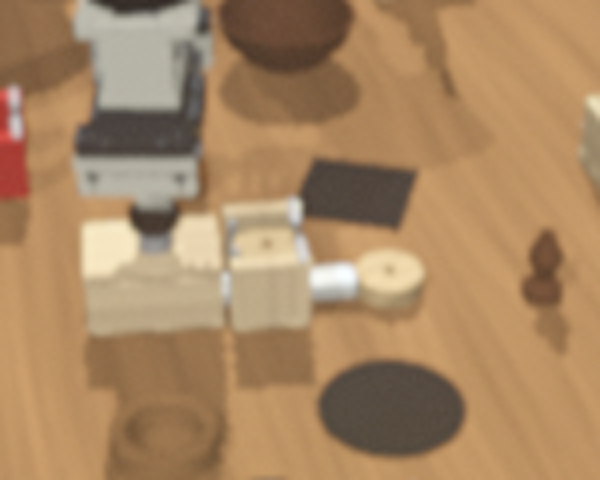

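The plunger is at full stroke, the pusher is extended, and the wheel stands outside the gate with its axle mark at full-image pixel (267.5,197.5). Now I raise the tool, turn it and open the jaws part way.

Emit:
jog_arm --deltas '[0,0,0.2,0,0,0,0,0,0.5,0,0,0,0,0,0.8,0,0,0,0,0,1.0,0,0,0.08,0,0,1.0,0,0,0.16]'

```text
time: 3.45
tool_pos: [0.449, 0.0663, 0.1965]
tool_rot: [3.141, 0.012, 3.12]
contact_force: [-0.5, 0.2, 0.1]
opening: 0.0005
```

Emit:
jog_arm --deltas '[0.2,0.02,0,0,0,0.08,0.4,0.04,0,0,0,0.16,0.6,0.06,0,0,0,0.24,0.8,0.08,0,0,0,0.32,0.9,0.1,0,0,0,0.4]' --claw 0.33

```text
time: 3.87
tool_pos: [0.5386, 0.0764, 0.1925]
tool_rot: [-3.139, 0.004, -2.538]
contact_force: [-0.7, -0.4, 1.2]
opening: 0.0279
```

Emit:
jog_arm --deltas '[0.2,0.02,0,0,0,0.08,0.4,0.04,0,0,0,0.16,0.6,0.06,0,0,0,0.24,0.8,0.08,0,0,0,0.32,0.9,0.1,0,0,0,0.4]'

```text
time: 4.28
tool_pos: [0.6283, 0.0864, 0.1925]
tool_rot: [-3.138, 0.001, -1.913]
contact_force: [-1.4, -0.3, -0.2]
opening: 0.0304
```

Run:
```python
from h import *
im=snap("side","s3",(170,130,320,250),4)
o=robot.observe();print(o["time"],o["tool_pos"],o["tool_rot"],o["qpos"],o["opening"])
snap("top","t3",(210,120,310,240),5)
print(ray("side",267.5,197.5,.016))
```

```text
4.3333 [0.62907544 0.08668943 0.1922258 ] [-3.13728038e+00  1.87059838e-03 -1.90511755e+00] [ 1.62043017e-02  5.77210877e-01  1.26845525e+00  2.87191053e-04
  1.29123414e+00 -2.79114170e+00] 0.030098538344371286
[0.61218642 0.03711252 0.016     ]
```

View pics/s3.png

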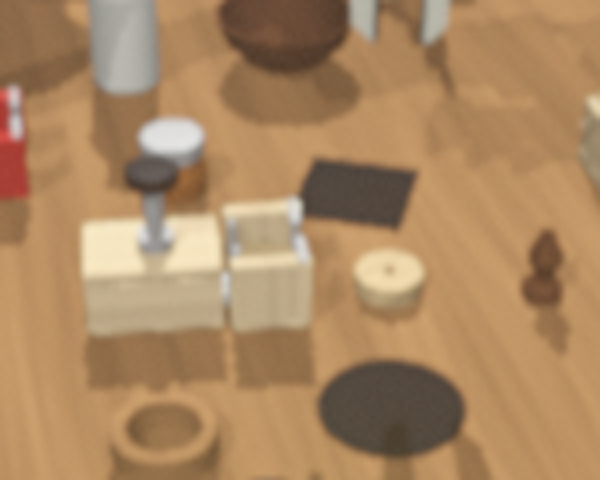

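The wheel is at about (0.612, 0.037) and lies flat. The plunger is back up. I descend behind the wheel on the side away from the mat.

Emit:
jog_arm --deltas '[0,0,-0.3,0,0,0,0,0,-0.6,0,0,0,0,0,-0.9,0,0,0,0,0,-0.9,0,0,0]'

```text
time: 4.72
tool_pos: [0.622, 0.0861, 0.0955]
tool_rot: [3.132, -0.003, -1.923]
contact_force: [-1.6, -0.6, -0.6]
opening: 0.0305
```

Emit:
jog_arm --deltas '[0,0,-0.25,0,0,0,0,0,-0.5,0,0,0,0,0,-0.7,0,0,0,0,0,-0.82,0,0,0,0,0,-0.82,0,0,0]'

```text
time: 5.13
tool_pos: [0.6251, 0.086, 0.0173]
tool_rot: [3.139, -0.001, -1.921]
contact_force: [0.0, -1.3, 0.4]
opening: 0.0305
```

Emit:
jog_arm --deltas '[0,0,0,0,0,0]'

```text
time: 5.22
tool_pos: [0.6266, 0.086, 0.0193]
tool_rot: [-3.14, 0.0, -1.92]
contact_force: [-0.2, 0.2, 0.1]
opening: 0.0302
```

Emit:
jog_arm --deltas '[-0.02,-0.05,-0.03,0,0,0,-0.04,-0.13,-0.03,0,0,0,-0.06,-0.21,-0.03,0,0,0,-0.08,-0.28,-0.03,0,0,0,-0.1,-0.34,-0.03,0,0,0]'

```text
time: 5.63
tool_pos: [0.616, 0.0506, 0.0154]
tool_rot: [-3.141, 0.0, -1.92]
contact_force: [0.1, 0.3, -0.6]
opening: 0.0301
```

Emit:
jog_arm --deltas '[-0.02,-0.08,0,0,0,0,-0.05,-0.16,0,0,0,0,-0.07,-0.24,0,0,0,0,-0.1,-0.32,0,0,0,0,-0.12,-0.4,0,0,0,0]'

```text
time: 6.05
tool_pos: [0.6035, 0.011, 0.0147]
tool_rot: [3.141, -0.0, -1.92]
contact_force: [-0.1, -0.4, 0.2]
opening: 0.0302
```

Emit:
jog_arm --deltas '[-0.02,-0.08,0,0,0,0,-0.05,-0.16,0,0,0,0,-0.07,-0.24,0,0,0,0,-0.1,-0.32,0,0,0,0,-0.12,-0.4,0,0,0,0]'

```text
time: 6.47
tool_pos: [0.5915, -0.0289, 0.0147]
tool_rot: [3.141, -0.0, -1.919]
contact_force: [0.0, 0.6, 0.2]
opening: 0.0302
```

Run:
```python
from h import *
o=robot.observe();print(o["time"],o["tool_pos"],o["contact_force"],o["qpos"][5])
snap("side","s4",(190,140,340,260),4)
```

```text
6.4667 [ 0.59153589 -0.02887949  0.01470336] [0.03046975 0.63053764 0.20605716] -2.971169622680424
```

View pics/s4.png

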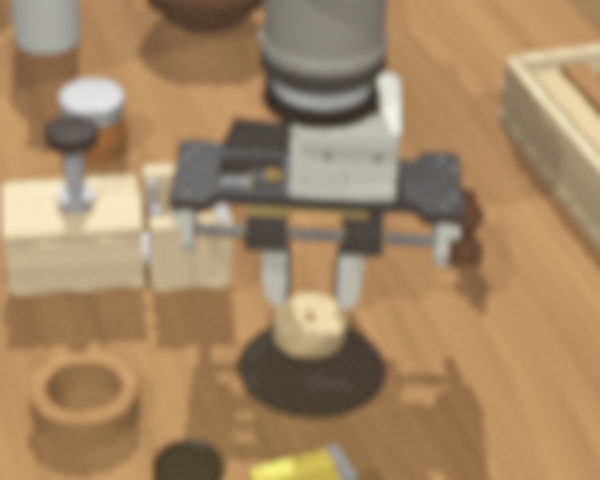

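The wheel is seated between the fingertips, lies flat and is partly on the mat, with its mark at about (267.5,219). The mat centre is at (267.3,231.8). I push the remaining ~34 mm, slowing down at the end.

Emit:
jog_arm --deltas '[-0.02,-0.07,0,0,0,0,-0.04,-0.14,0,0,0,0,-0.06,-0.2,0,0,0,0,-0.07,-0.25,0,0,0,0,-0.08,-0.28,0,0,0,0]'

```text
time: 6.93
tool_pos: [0.5839, -0.0568, 0.0148]
tool_rot: [-3.142, -0.0, -1.92]
contact_force: [0.5, -0.4, 0.3]
opening: 0.0304
```

Emit:
jog_arm --deltas '[-0.01,-0.02,0,0,0,0,-0.01,-0.04,0,0,0,0,-0.01,-0.05,0,0,0,0,-0.01,-0.05,0,0,0,0]'

```text
time: 7.27
tool_pos: [0.583, -0.0612, 0.0147]
tool_rot: [3.142, -0.0, -1.919]
contact_force: [0.8, -0.2, -0.1]
opening: 0.0301
```

Emit:
jog_arm --deltas '[0.05,0.15,0,0,0,0,0.1,0.35,0,0,0,0,0.15,0.5,0,0,0,0,0.15,0.5,0.3,0,0,0,0.15,0.5,0.6,0,0,0]'

```text
time: 7.68
tool_pos: [0.5967, -0.0095, 0.0735]
tool_rot: [3.137, -0.001, -1.917]
contact_force: [1.2, -0.5, 0.8]
opening: 0.0299
```

Emit:
jog_arm --deltas '[0,0.2,0.3,0,0,0,0,0.5,0.6,0,0,0,0,0.8,0.9,0,0,0,0,1.0,0.9,0,0,0,0,1.0,0.9,0,0,0]'

```text
time: 8.1
tool_pos: [0.5987, 0.0932, 0.1674]
tool_rot: [-3.137, 0.003, -1.915]
contact_force: [-1.4, -0.5, -1.1]
opening: 0.0304
```

Run:
```python
from h import *
o=robot.observe();print(o["time"],o["tool_pos"],o["contact_force"],o["qpos"][5])
S=snap("side","s5",(190,140,340,260),4);T=snap("top","t5")
h=np.hstack([cv2.resize(S[140:260,190:340],(500,400),interpolation=2),cv2.resize(T[165:255,230:297],(298,400),interpolation=2)])
cv2.imwrite("pics/both.png",h)
for cam,im,b,z in(("top",T,(264,174,293,204),.016),("side",S,(245,205,292,248),.012)):
    w=im[b[1]:b[3],b[0]:b[2],2]>150
    n,l,s,c=cv2.connectedComponentsWithStats(w.astype(np.uint8));i=1+np.argmax(s[1:,4]) 
    u=c[i]+b[:2];print(cam,u,s[i],ray(cam,*u,z))
```

```text
8.1 [0.59872587 0.09315557 0.16735498] [-1.43451154 -0.48620496 -1.14754183] -2.7704830935869103
top [276.81751825 188.11678832] [  6   8  14  13 137] [ 0.57265688 -0.08682872  0.016     ]
side [269.01299639 221.62238267] [   0    0   47   43 1385] [ 0.58382002 -0.06441508  0.012     ]
```

View pics/both.png

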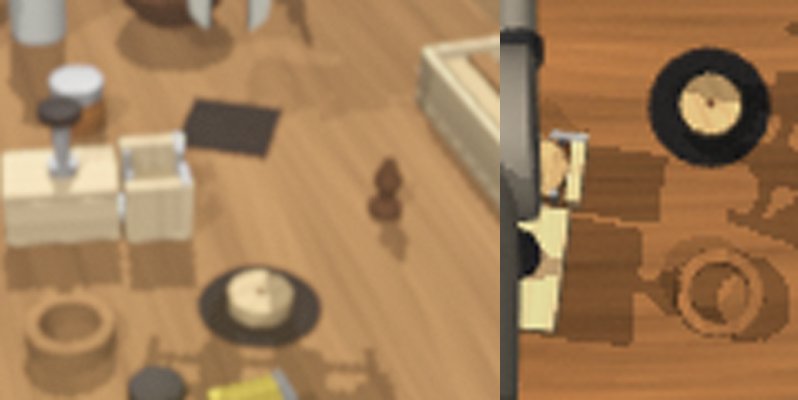

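Both views show the wheel flat and centred on the round mat, with the plunger up, the remaining stack in the magazine and the tool clear. The top view puts the wheel at (0.5727, −0.0868) and the mat at (0.5733, −0.087). The side centroid is no use here, because its mask also took in the bright bench.

Emit:
jog_arm --deltas '[0,0,0,0,0,0,0,0,0,0,0,0,0,0,0,0,0,0,0,0,0,0,0,0,0,0,0,0,0,0]'

```text
time: 8.62
tool_pos: [0.5979, 0.0882, 0.1644]
tool_rot: [3.141, -0.0, -1.92]
contact_force: [-0.1, -0.7, 0.3]
opening: 0.03
```

```bash
python3 -c "
from cell import robot
print(robot.hand_in())"
```

```text
the job is handed in; nothing more can be done
None
```

The wheel is on the round mat and the job is handed in at about 8.6 s. I pressed the plunger once to its full 34 mm stroke (about 13 N) and let it spring back. I then pushed the ejected wheel to the mat, cradled between the part-open fingertips, and withdrew the arm.

**Wheel position:** in the last top view the wheel's centre is within about 1 mm of the mat's centre (limit 26 mm), and it lies flat.

**Everything else:** in the last pictures the plunger is up, the remaining stack is in the magazine, the finial, ring and jar look undisturbed, and the gripper is clear. I checked these by eye and did not measure them.

**Failed check:** the numeric side-view check of the wheel's position gave nothing usable, because its colour mask also picked up the bench. The side picture itself agrees with the top view. Before the push, the two cameras differed by 2 to 4 mm on the mat's position.

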